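Take a bearing bore with a telescoping gauge

TASK

Take the larger telescoping gauge from its wooden stand and lower it, plungers still locked in, into the bore of the bearing housing in the vise until it rests on the spacer ring; keep it pressed down lightly and turn its top knob anticlockwise so the plungers spring out against the wall, then clockwise to lock them at the size of the bore. Draw the locked gauge out, never forcing it against the housing, and stand it upright in a free well of the stand, so that it still holds the bore's size. Leave the other things on the bench where they are.

Things in the scene. Friction and masses are not known exactly. Their poses are not given: they have to be found in the camera images.
- gauge: the larger telescoping gauge, plain steel, 138 mm tall, 0.22 kg, upright in a well of the stand. Origin under its head's centre, z up, plungers along x. Head 30 (x) x 16 x 16 mm, flat underneath, a round-nosed plunger at each end; handle 10 to 12 mm thick, z = 16 to 113; lock knob above. Plungers start pushed in and locked, 34 mm over the tips; each springs out lightly, up to 10 mm
- lock_grip (a point): centre of the gauge's lock knob, 126 mm above the gauge's origin: a knurled steel cylinder 20 mm across and 24 mm tall, a dark slot line on top. The gauge can be gripped, carried, pressed and turned by it alone. Locked in, only the flat foot keeps the gauge from turning along with the knob: its own weight on the ring is not enough, a push down of 7 to 15 N is
- lock (a joint): turn of the lock knob relative to the gauge, rad: 0 as found (locked), growing anticlockwise seen from above, stops at -0.25 and 1.4. As it is loosened the plungers come out; in the bore they are at the wall above about 0.7. Turned back to 0.1 or less, the plungers hold wherever they stand. Turning takes about 0.03 N m to loosen, 0.05 N m to tighten; it stays where left
- tip_a (a point): outermost point of the plunger on the gauge's +x side, 8 mm above the gauge's underside
- tip_b (a point): outermost point of the plunger on the gauge's -x side; the distance between the two tips is the size the gauge shows
- vise: grey drill-press vise on the bench, fixed, 280 x 140 mm (x -183 to +98 mm). It clamps an aluminium bearing housing, a block 80 (x) x 66 x 56 mm with one upright round bore 42 mm across. Origin on the bench under the bore's axis, z up; jaws at +x and -x of the housing, 68 mm high; screw and bar towards -x
- bore_mouth (a point): centre of the bore's mouth, in the housing's top face, 86 mm above the bench. A firm steel spacer ring (22 mm hole) lies in the bottom of the bore; its upper face is 20 to 32 mm below the mouth, different each time and not measured: find it by touch. More than 20 N between gauge and housing would mark them
- stand: fixed wooden stand, 90 x 190 x 40 mm, origin at the centre of its underside, z up, with two round wells side by side along y. One well holds the larger gauge, the other the small gauge, either way round
- well_a (a point): centre of the floor of the well at the stand's -y end: 54 mm across, 28 mm deep, floor 12 mm above the bench
- well_b (a point): centre of the floor of the well at the stand's +y end, same size
- small_gauge: a smaller telescoping gauge, 106 mm tall with a 16 mm knob, 24 mm over the plungers, standing in the other well; not to be used. Origin at the centre of its underside
- bearing: steel ball bearing ring lying flat on the bench, 42 mm across, 12 mm high; bystander
- bushing: brass bushing standing on the bench, 32 mm across, 30 mm high; bystander
- wheel: omni wheel lying flat, about 65 mm across, 32 mm high; bystander
- micrometer: outside micrometer lying flat, about 140 x 50 mm, 17 mm high; bystander
- multimeter: black multimeter lying flat, 145 x 75 x 40 mm; bystander
- screwdriver: screwdriver lying on the bench; bystander
There are look-alikes about, which are no part of the job. Several things have the shape of the stand; the one meant has the colours described above.

How it is judged:
By the outcome, as a careful person would: the job done as asked, in the order asked, and still so for the second after the job is handed in, with the robot touching nothing.
It also fails if it takes over 72 s, if anything falls off the work surface, if the arm or the gripper's body presses on something with over 40 N, if the wrist force passes 120 N, or if a joint passes its speed limit or range.

ROBOT

A 6-joint arm with a two-finger parallel gripper is mounted at the origin on the work surface. World frame = base frame: x ahead of the robot, y to its left, z up, the work surface at z = 0. Lengths are in mm, angles in rad, forces in N, time in s.
With the tool pointing down it reaches from about 300 to 750 mm from the base axis. Payload 8.5 kg.
Tool frame: the origin (TCP) lies at the very end of the fingers, on their centre line; the grasp point (between the pads) lies 19 mm behind it (r.grip_depth is the distance from the TCP to the grasp point, in mm); z points along the fingers, y is the direction in which the jaws open and shut (so a half turn about z gives the same grasp; the last joint's range is limited). The gripper opens to 88 mm and grips with 3 to 60 N. Pads are 18 mm wide; open, the fingers measure 123 mm over their backs; the gripper's body (75 mm by 187 mm) begins 45 mm behind the grasp point.
Start: joints at [-0.215, 0.381, 1.297, -0, 1.464, -0.215], TCP at [549.982, 0.002, 238.748] pointing down, gripper open.
Joint ranges: [-3.11, 3.11], [-0.89, 2.33], [0.22, 2.48], [-1.42, 4.56], [0.17, 2.85], [-2.88, 2.88]. Speed limits (rad/s): [2.39, 2.39, 3.14, 3.14, 3.14, 3.14].

INTERFACE

Orientations are given as a 3x3 rotation matrix whose columns are the frame's x, y, z axes.
In Python, from plant import get_obs, eyes, r, recognise gives the robot as it stands.
- The arm moves only by the tool send_rows, never from a script. Its argument "motion" is one flat list of numbers, 7 for each row, row after row: the shift along the tool's x, y, z in m, then the turn, a rotation vector about the tool's x, y, z in degrees, then the opening, from 0 (shut) to 1 (fully open). A call has 1 to 5 rows; each row is the pose to reach, as a shift and turn from the pose commanded when the call began, along the tool's axes at that moment; what a row does not reach only later rows make up. A row lasts 1/10 s, in which the tool goes at most 50 mm and 8.59 degrees, less where a joint would pass 70% of its speed; a pose out of reach is approached as far as the arm can. A call with a gripper value outside its range is refused whole. The fingers move at their own pace and stop on an object; "newtons" is the grip in N (left out, the last holds). Time passes only in rows, so rows that repeat a pose let the fingers close. It gives the time, the measured TCP pose, the force and the opening at its end, in the units of the state.
- get_obs(): the state, without advancing time (a new reading comes with each control period).
- eyes.get_image(name): name is "scene" or "side" or "wrist"; returns a dict with "image" (480x640x3 uint8, red, green, blue), "mtx" (3x3 intrinsics, pixels), "xyz" and "rotation" of the camera in the world. Camera axes: x right, y down, z forward; pixel columns grow to the right and rows downward; lengths in mm; the calibration is good to about 2 mm. A picture is of the moment at which its call begins. There is no depth.
- r.finish_job(): hands the job in, once; it reports no verdict.
Trained networks look in the newest picture that a camera, given by its name, has taken for a name from the list of things; names that differ only in an ending like _2 or _b are one class to them, and where a whole thing is asked for, a point or a joint stands for the part that bears it (a point fixed in the world has none). Each returns a list of dicts, best first, with "score" (0 to 1); they miss things now and then, are a little off and sometimes report something else, mostly with a low value. They report only what shows in the picture. A call takes as long as a camera call. They do not tell look-alikes from the thing itself.
- recognise(camera, query): "pixel" ([column, row] in pixels, amid what is visible of it).
The state is a dict: "clock": time; "joint_positions": joint angles; "joint_velocities": joint speeds; "tau": joint torques, N m; "eef_pos": TCP position; "tool_rot": TCP orientation; "contact_force": force on the tool from outside, world axes, zero at the start; "ft_torque": the same for the moment, N m; "finger_gap": opening from 0.0 (shut) to 1.0 (fully open).
Only numpy, scipy, OpenCV 4.12 (cv2) and the standard library are available. Lean on these libraries where they do the work, as an engineer would, in place of code of your own. Each camera call takes 0.05 s, during which the arm holds its last target.

## Working session

There is one attempt and no reset: what is moved stays moved. The work goes in short steps, Python scripts to look and compute and a tool call to move; the robot and the scene stay as the last step left them, time stands still between calls to the robot, and variables do not carry over. Pictures are saved under pics/ and viewed, and the job is handed in when it is done.

Besides the shell and the picture viewer there is one more tool, called after ">>>" as name(argument=value, ...) on one line, values as JSON. send_rows: Moves the arm, as the interface text tells. Its arguments: {"type":"object","properties":{"motion":{"type":"array","items":{"type":"number"}},"newtons":{"type":"number"}},"required":["motion"]}

```bash
ls; mkdir -p pics
python3 - <<'E'
from plant import get_obs, eyes, r, recognise
import cv2
o=get_obs(); print(o)
for n in ["scene","side","wrist"]:
    d=eyes.get_image(n); cv2.imwrite(f"pics/{n}0.png",d["image"][:,:,::-1]); print(n,d["mtx"].tolist(),d["xyz"],d["rotation"])
    for q in ["gauge","lock_grip","vise","stand","small_gauge","bore_mouth","well_a"]:
        try: print(q,[(x["score"],x["pixel"]) for x in recognise(n,q)][:4])
        except Exception as e: print(q,e)
E
```

```text
pics
{'clock': 0.0, 'joint_positions': array([-2.15313250e-01,  3.81228252e-01,  1.29823248e+00, -8.52806393e-06,
        1.46360030e+00, -2.15308908e-01]), 'joint_velocities': array([ 0.00077154,  0.0011799 ,  0.00106723, -0.00089798,  0.00148679,
        0.00111245]), 'tau': array([-6.18006070e-04, -4.37936819e+01, -2.24552107e+01,  7.13253510e-02,
        3.52583989e-02, -8.49877097e-05]), 'eef_pos': array([5.49730776e+02, 4.70867920e-02, 2.38129987e+02]), 'tool_rot': array([[ 3.64311784e-06,  9.99998969e-01, -1.43628917e-03],
       [ 9.99999953e-01, -3.20441818e-06,  3.05441833e-04],
       [ 3.05436915e-04, -1.43629022e-03, -9.99998922e-01]]), 'contact_force': array([ 0.04335762,  0.36796852, -0.17546065]), 'ft_torque': array([-0.00215465, -0.01271389,  0.01096758]), 'finger_gap': 0.9988806300004786}
scene [[595.8786316621007, 0.0, 320.4227069909041], [0.0, 595.8786316621007, 231.4483625554681], [0.0, 0.0, 1.0]] [1515.20019609  318.32321066 1375.51096493] [[-0.34745313  0.72603995 -0.5934158 ]
 [ 0.93764082  0.27595824 -0.21136872]
 [ 0.01029584 -0.6298516  -0.77664725]]
gauge 
[... 727 characters left out ...]
]
small_gauge [(0.57, [357.8, 280.5]), (0.22, [394.1, 279.3])]
bore_mouth [(0.57, [269.7, 219.8])]
well_a [(0.79, [327.2, 362.1]), (0.66, [369.1, 304.3])]
wrist [[418.6175383727538, 0.0, 317.2082985317386], [0.0, 418.6175383727538, 242.1622035678404], [0.0, 0.0, 1.0]] [549.68572281  71.44168006 384.43784545] [[ 9.99999417e-01 -7.93985950e-04 -7.31245999e-04]
 [-9.66737740e-04 -9.60138152e-01 -2.79524230e-01]
 [-4.80158871e-04  2.79524774e-01 -9.60138360e-01]]
gauge [(0.67, [335.4, 457.4]), (0.18, [196.7, 210.3])]
lock_grip []
vise []
stand [(0.67, [322.2, 366.4]), (0.6, [145.2, 451.9])]
small_gauge [(0.98, [320.7, 437.9])]
bore_mouth []
well_a [(0.87, [321.9, 362.9]), (0.75, [143.2, 454.7])]
```

View pics/scene0.png

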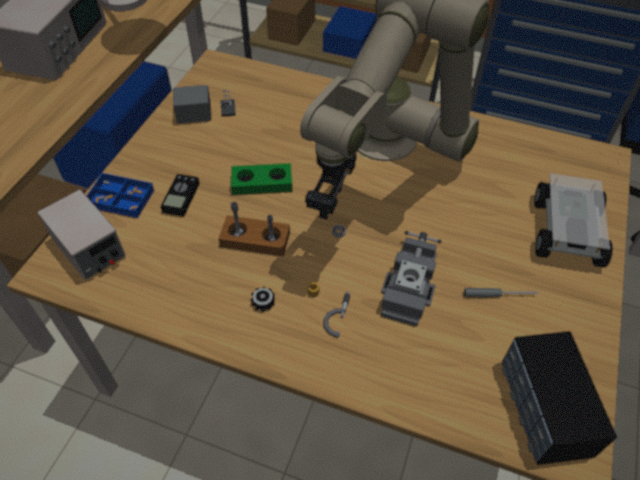

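View pics/side0.png

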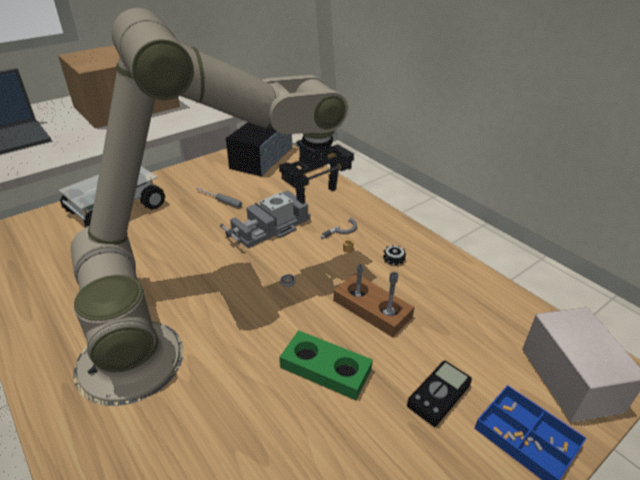

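View pics/wrist0.png

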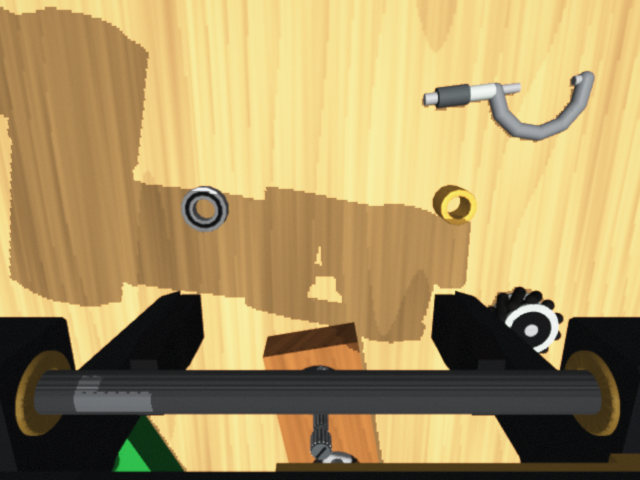

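The wooden stand is at scene (255,236) and side (373,305). The green look-alike is at scene (262,178) and side (326,363). The taller gauge is at scene (235,212) and side (393,283); the small one is at scene (269,228) and side (359,275). The vise is at scene (409,280). I'll zoom in and triangulate.

Run:
```python
import cv2,numpy as np
a=cv2.imread("pics/scene0.png");b=cv2.imread("pics/side0.png")
A=cv2.resize(a[190:265,205:305],None,fx=4,fy=4,interpolation=cv2.INTER_CUBIC)
B=cv2.resize(b[255:335,325:425],None,fx=4,fy=4,interpolation=cv2.INTER_CUBIC)
C=cv2.resize(a[225:325,365:465],None,fx=4,fy=4,interpolation=cv2.INTER_CUBIC)[:300]
C2=cv2.resize(a[230:325,370:450],None,fx=3,fy=3,interpolation=cv2.INTER_CUBIC)
D=cv2.resize(b[180:255,220:320],None,fx=4,fy=4,interpolation=cv2.INTER_CUBIC)
o=np.zeros((600,800,3),np.uint8)
for im,(r,c) in ((A,(0,0)),(B[:300],(0,400)),(C2[:300],(300,0)),(D[:300],(300,400))):
    o[r:r+im.shape[0],c:c+im.shape[1]]=im
cv2.imwrite("pics/crop1.png",o)
```

```text
(no output)
```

View pics/crop1.png

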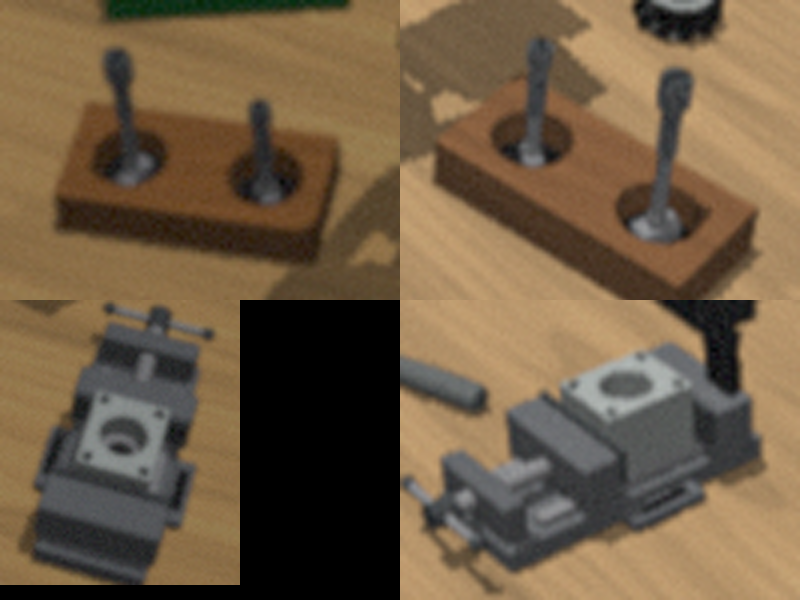

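```bash
cat > h.py <<'E'
import numpy as np
CAM={'scene':(595.87863,320.4227,231.44836,[1515.20019609,318.32321066,1375.51096493],[[-0.34745313,0.72603995,-0.5934158],[0.93764082,0.27595824,-0.21136872],[0.01029584,-0.6298516,-0.77664725]]),
'side':(491.38603,315.43249,235.06339,[-120.81160966,-842.27732249,924.03643747],[[0.7873313,-0.3654867,0.49651676],[-0.61645297,-0.47942359,0.62461088],[0.00975487,-0.79785493,-0.60277056]])}
def ray(cam,p):
    if isinstance(cam,str): f,cx,cy,x,R=CAM[cam]
    else: f,cx,cy=cam['mtx'][0][0],cam['mtx'][0][2],cam['mtx'][1][2]; x=cam['xyz'];R=cam['rotation']
    d=np.array(R)@np.array([(p[0]-cx)/f,(p[1]-cy)/f,1]); return np.array(x),d/np.linalg.norm(d)
def tri(*obs):
    A=np.zeros((3,3));b=np.zeros(3)
    for c,p in obs:
        x,d=ray(c,p);P=np.eye(3)-np.outer(d,d);A+=P;b+=P@x
    return np.linalg.solve(A,b)
def plane(c,p,z):
    x,d=ray(c,p);return x+d*(z-x[2])/d[2]
E
python3 - <<'E'
from h import *
np.set_printoptions(precision=1,suppress=True)
print('knob',tri(('scene',(234.8,206.8)),('side',(393.8,277))))
print('small',tri(('scene',(270,216)),('side',(360,266))))
print('bore',tri(('scene',(410.7,276)),('side',(276.8,200.8))),plane('scene',(410.7,276),86),plane('side',(276.8,200.8),86))
# stand top corners scene 
for p in [(88,104),(340,140),(322,212),(57,197)]: print('sc',plane('scene',(p[0]/4+205,p[1]/4+190),40))
for p in [(437,142),(545,75),(757,210),(685,292)]: print('sd',plane('side',((p[0]-400)/4+325,p[1]/4+255),40))
# housing top corners
for p in [(95,392),(168,411),(150,489),(76,464)]: print('hs',plane('scene',(p[0]/3+370,(p[1]-300)/3+230),86))
for p in [(562,382),(656,345),(692,383),(600,418)]: print('hd',plane('side',((p[0]-400)/4+220,(p[1]-300)/4+180),86))
E
```

```text
knob [ 572.4 -271.   138. ]
small [ 552.7 -174.9  117.3]
bore [585.2 241.8  83.3] [587.1 242.   86. ] [582.9 238.3  86. ]
sc [ 537.6 -322.4   40. ]
sc [ 503.6 -136.3   40. ]
sc [ 569.6 -123.2   40. ]
sc [ 624.  -304.7   40. ]
sd [ 499. -144.   40.]
sd [ 598.9 -138.2   40. ]
sd [ 618.7 -313.2   40. ]
sd [ 533.8 -333.8   40. ]
hs [547.1 206.4  86. ]
hs [544.3 272.7  86. ]
hs [630.2 278.1  86. ]
hs [627.8 211.6  86. ]
hd [543.5 270.4  86. ]
hd [633.  270.6  86. ]
hd [623.2 208.1  86. ]
hd [539.2 211.   86. ]
```

>>> send_rows(motion=[-0.045,0.005,0,0,0,0,1,-0.09,0.01,0,0,0,0,1,-0.135,0.015,0,0,0,0,1,-0.18,0.02,0,0,0,0,1,-0.225,0.022,0,0,0,0,1])

```text
clock: 1.7
eef_pos: [572.0, -226.8, 238.7]
tool_rot: [[-0.0, 1.0, 0.0], [1.0, 0.0, 0.0], [0.0, 0.0, -1.0]]
contact_force: [-0.6, 0.2, 0.3]
finger_gap: 1.001
```

>>> send_rows(motion=[-0.03,0,0,0,0,0,0.6,-0.045,0,0,0,0,0,0.6,-0.045,0,0,0,0,0,0.6,-0.045,0,0,0,0,0,0.6,-0.045,0,0,0,0,0,0.6])

```text
clock: 2.2
eef_pos: [572.2, -268.3, 239.1]
tool_rot: [[-0.002, 1.0, 0.0], [1.0, 0.002, 0.0], [0.0, 0.0, -1.0]]
contact_force: [0.3, -0.6, -0.7]
finger_gap: 0.601
```

Run:
```python
from plant import get_obs, eyes, r, recognise
import cv2
from h import *
np.set_printoptions(precision=2,suppress=True)
o=get_obs(); print(o['clock'],o['eef_pos'],o['contact_force'],o['finger_gap'])
d=eyes.get_image('wrist'); cv2.imwrite("pics/w1.png",d["image"][:,:,::-1])
for q in ["lock_grip","gauge","small_gauge","well_a"]:
    for x in recognise('wrist',q)[:3]: print(q,x['score'],x['pixel'],plane(d,x['pixel'],138))
print(d)if 0 else None
import pickle; pickle.dump(d,open('w1.pkl','wb'))
```

```text
2.2 [ 572.22 -268.32  239.05] [ 0.29 -0.64 -0.74] 0.6007184844231932
lock_grip 0.79 [313.0, 249.7] [ 569.17 -273.54  138.  ]
gauge 0.97 [311.6, 238.4] [ 568.33 -266.3   138.  ]
small_gauge 0.78 [287.1, 88.3] [ 554.99 -179.83  138.  ]
well_a 0.88 [296.9, 139.0] [ 560.08 -207.16  138.  ]
well_a 0.65 [63.3, 233.8] [ 416.75 -263.52  138.  ]
```

View pics/w1.png

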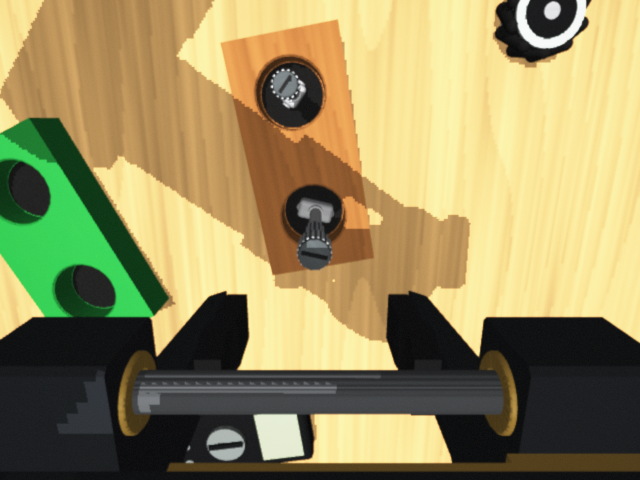

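Run:
```python
from h import *
import pickle,cv2
np.set_printoptions(precision=2,suppress=True)
d=pickle.load(open('w1.pkl','rb'))
for p in [(312.5,253),(314,253),(315,254)]: print(plane(d,p,150))
for p in [(315,211),(316,212)]: print(plane(d,p,28))
c=(d['image'][170:280,255:375,::-1]); cv2.imwrite('pics/c2.png',cv2.resize(c,None,fx=5,fy=5,interpolation=cv2.INTER_CUBIC))
```

```text
[ 569.   -271.85  150.  ]
[ 569.88 -271.85  150.  ]
[ 570.47 -272.47  150.  ]
[ 569.82 -272.51   28.  ]
[ 570.69 -273.39   28.  ]
```

View pics/c2.png

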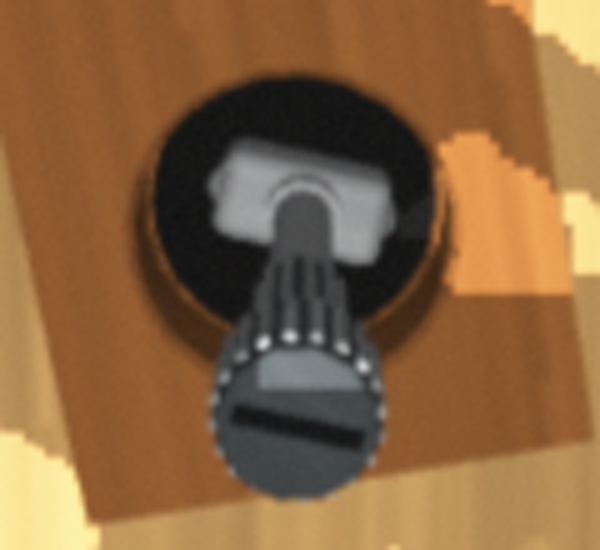

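>>> send_rows(motion=[-0.002,-0.001,0.03,0,0,0,0.6,-0.0024,-0.0017,0.06,0,0,0,0.6,-0.0024,-0.0017,0.09,0,0,0,0.6,-0.0024,-0.0017,0.11,0,0,0,0.6,-0.0024,-0.0017,0.1197,0,0,0,0.6])

```text
clock: 2.95
eef_pos: [569.8, -271.8, 117.2]
tool_rot: [[-0.0, 1.0, -0.002], [1.0, 0.0, 0.002], [0.002, -0.002, -1.0]]
contact_force: [0.4, 0.2, -0.1]
finger_gap: 0.603
```

>>> send_rows(motion=[0,0,0,0,0,0,0.6,0,0,0,0,0,0,0.4,0,0,0,0,0,0,0.3,0,0,0,0,0,0,0.3,0,0,0,0,0,0,0.3])

```text
clock: 3.45
eef_pos: [570.4, -272.5, 119.7]
tool_rot: [[-0.0, 1.0, 0.001], [1.0, 0.0, -0.001], [-0.001, 0.001, -1.0]]
contact_force: [0.1, 0.6, -0.0]
finger_gap: 0.302
```

Run:
```python
from plant import get_obs, eyes, r, recognise
import cv2
o=get_obs(); print(o['clock'],o['eef_pos'],o['contact_force'],o['finger_gap'])
d=eyes.get_image('wrist'); cv2.imwrite("pics/w2.png",d["image"][:,:,::-1])
```

```text
3.45 [ 570.44829508 -272.50447301  119.68495053] [ 0.11275475  0.63681612 -0.0445473 ] 0.30246416757304784
```

View pics/w2.png

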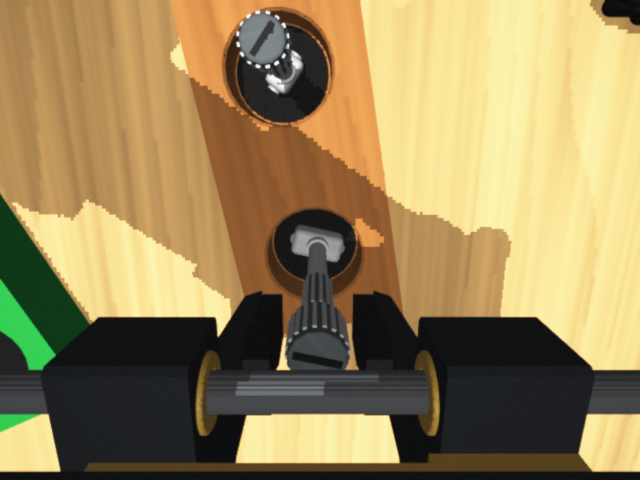

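The knob sits centred between the fingers at (318,340). Next I close the fingers on it.

>>> send_rows(motion=[0,0,0,0,0,0,0.2,0,0,0,0,0,0,0.1,0,0,0,0,0,0,0.1,0,0,0,0,0,0,0.1,0,0,0,0,0,0,0.1], newtons=40)

```text
clock: 4.0
eef_pos: [570.4, -272.5, 119.2]
tool_rot: [[0.0, 1.0, 0.0], [1.0, -0.0, -0.0], [-0.0, 0.0, -1.0]]
contact_force: [0.9, 0.6, 1.0]
finger_gap: 0.21
```

>>> send_rows(motion=[0,0,-0.002,0,0,0,0.1,0,0,-0.01,0,0,0,0.1,0,0,-0.03,0,0,0,0.1,0,0,-0.05,0,0,0,0.1,0,0,-0.07,0,0,0,0.1])

```text
clock: 4.5
eef_pos: [570.1, -272.2, 190.0]
tool_rot: [[-0.0, 1.0, -0.0], [1.0, 0.0, 0.0], [0.0, -0.0, -1.0]]
contact_force: [0.7, -0.6, -2.3]
finger_gap: 0.207
```

>>> send_rows(motion=[0,0,-0.03,0,0,0,0.1,0,0,-0.06,0,0,0,0.1,0,0,-0.09,0,0,0,0.1,0,0,-0.1,0,0,0,0.1,0,0,-0.1,0,0,0,0.1])

```text
clock: 5.0
eef_pos: [570.4, -272.4, 290.0]
tool_rot: [[-0.0, 1.0, 0.002], [1.0, 0.0, -0.001], [-0.001, 0.002, -1.0]]
contact_force: [0.5, -0.6, -3.2]
finger_gap: 0.21
```

Run:
```python
from plant import get_obs, eyes, r, recognise
import cv2
o=get_obs(); print(o['clock'],o['eef_pos'],o['contact_force'],o['ft_torque'],o['finger_gap'])
d=eyes.get_image('wrist'); cv2.imwrite("pics/w3.png",d["image"][:,:,::-1])
```

```text
5.0 [ 570.42755801 -272.44135152  289.9914563 ] [ 0.46855734 -0.56194408 -3.15142815] [ 0.04169268  0.01102936 -0.05039805] 0.2103005875516693
```

View pics/w3.png

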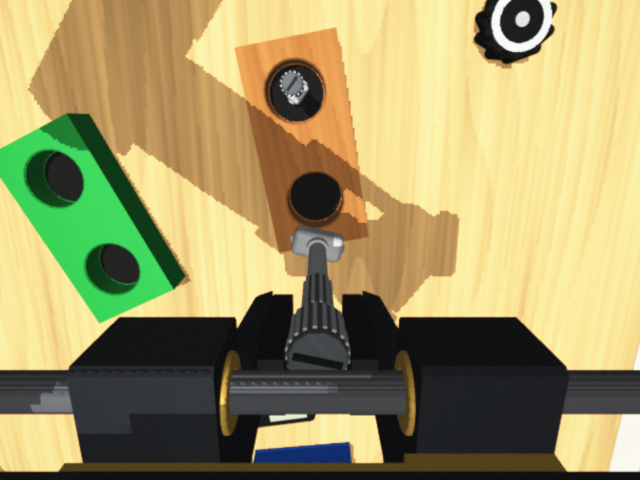

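>>> send_rows(motion=[0.03,0.001,0,0,0,0,0.1,0.075,0.003,0,0,0,0,0.1,0.12,0.005,0,0,0,0,0.1,0.165,0.007,0,0,0,0,0.1,0.21,0.009,0,0,0,0,0.1])

```text
clock: 5.55
eef_pos: [578.5, -60.5, 286.9]
tool_rot: [[0.0, 1.0, -0.004], [1.0, -0.0, 0.001], [0.001, -0.004, -1.0]]
contact_force: [1.2, -0.6, -1.7]
finger_gap: 0.207
```

>>> send_rows(motion=[0.045,0.001,0,0,0,0,0.1,0.09,0.003,0,0,0,0,0.1,0.135,0.004,0,0,0,0,0.1,0.18,0.006,0,0,0,0,0.1,0.22,0.006,0,0,0,0,0.1])

```text
clock: 6.05
eef_pos: [584.6, 159.8, 286.8]
tool_rot: [[-0.001, 1.0, -0.004], [1.0, 0.001, -0.0], [-0.0, -0.004, -1.0]]
contact_force: [0.3, 0.7, -1.9]
finger_gap: 0.209
```

>>> send_rows(motion=[0.025,0,0,0,0,0,0.1,0.04,0,0,0,0,0,0.1,0.05,0,0,0,0,0,0.1,0.05,0,0,0,0,0,0.1,0.05,0,0,0,0,0,0.1])

```text
clock: 6.55
eef_pos: [585.4, 206.6, 288.7]
tool_rot: [[0.001, 1.0, -0.001], [1.0, -0.001, -0.001], [-0.001, -0.001, -1.0]]
contact_force: [-0.1, 0.8, -1.3]
finger_gap: 0.213
```

Run:
```python
from plant import get_obs, eyes, r, recognise
import cv2,pickle
from h import *
o=get_obs(); print(o['clock'],o['eef_pos'],o['contact_force'],o['ft_torque'],o['finger_gap'],o['joint_positions'])
d=eyes.get_image('wrist'); cv2.imwrite("pics/w4.png",d["image"][:,:,::-1]);pickle.dump(d,open('w4.pkl','wb'))
for x in recognise('wrist','bore_mouth'): print(x,plane(d,x['pixel'],86))
```

```text
6.55 [585.43291479 206.58818214 288.6755387 ] [-0.11053358  0.80314333 -1.29546258] [ 0.00295005 -0.06693881  0.03519655] 0.21279997599328965 [ 1.48999697e-01  4.84774531e-01  9.83523400e-01 -4.33074549e-04
  1.67400226e+00  1.49923732e-01]
{'pixel': [280.1, 157.6], 'score': 0.79} [554.49278663 248.65923013  86.        ]
```

View pics/w4.png

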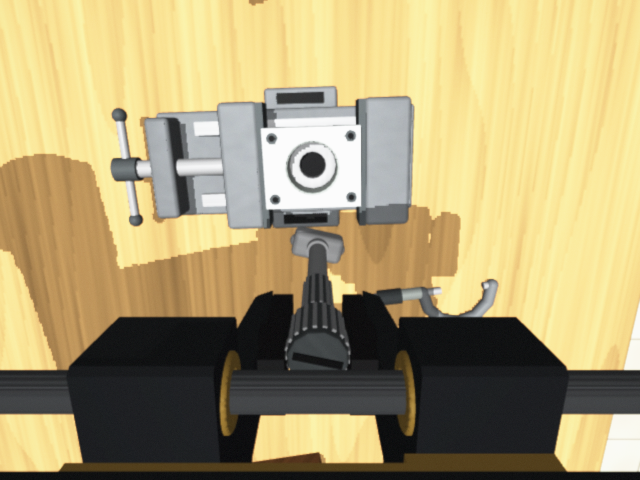

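Run:
```python
import pickle,cv2
d=pickle.load(open('w4.pkl','rb'))
c=d['image'][110:230,250:375,::-1]; cv2.imwrite('pics/c4.png',cv2.resize(c,None,fx=5,fy=5,interpolation=cv2.INTER_CUBIC))
c=d['image'][215:275,270:370,::-1]; cv2.imwrite('pics/c4b.png',cv2.resize(c,None,fx=6,fy=6,interpolation=cv2.INTER_CUBIC))
```

```text
(no output)
```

View pics/c4.png

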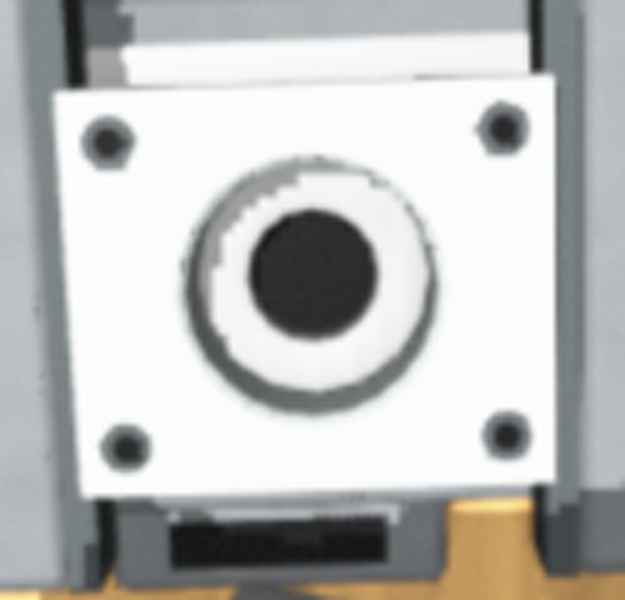

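View pics/c4b.png

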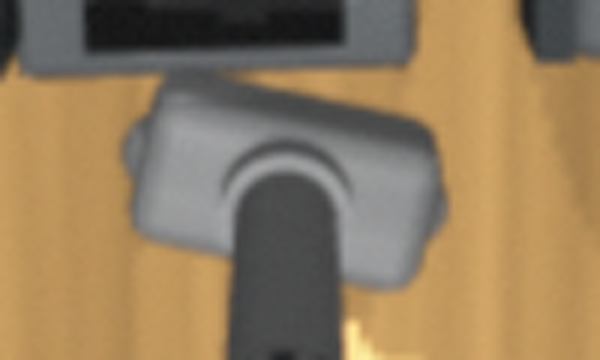

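Run:
```python
import pickle
from h import *
np.set_printoptions(precision=2,suppress=True)
d=pickle.load(open('w4.pkl','rb'))
print(d['xyz'])
print('bore',plane(d,(312.1,166.8),86))
print('tips',plane(d,(317.7,244.5),190.0))
print('hole',[plane(d,(312.5,110+274/5),z) for z in (54,66)])
P=[plane(d,(250+x/5,110+y/5),86) for x,y in [(53,92),(553,75),(553,482),(82,497)]]
print(P,np.mean(P,0))
P=[plane(d,(250+x/5,110+y/5),86) for x,y in [(107,141),(503,128),(507,435),(126,447)]]
print(np.mean(P,0))
```

```text
[585.3  278.11 434.33]
bore [580.65 241.16  86.  ]
tips [585.2  205.35 190.  ]
hole [array([580.59, 239.54,  54.  ]), array([580.74, 240.76,  66.  ])]
[array([539.45, 271.76,  86.  ]), array([619.69, 274.23,  86.  ]), array([621.48, 207.94,  86.  ]), array([541.72, 205.49,  86.  ])] [580.59 239.86  86.  ]
[580.67 240.04  86.  ]
```

>>> send_rows(motion=[0.02,-0.003,0,0,0,0,0.1,0.0334,-0.0046,0.02,0,0,0,0.1,0.0334,-0.0046,0.06,0,0,0,0.1,0.0334,-0.0046,0.084,0,0,0,0.1,0.0334,-0.0046,0.084,0,0,0,0.1])

```text
clock: 7.15
eef_pos: [579.5, 239.9, 201.7]
tool_rot: [[0.001, 1.0, -0.007], [1.0, -0.001, -0.002], [-0.002, -0.007, -1.0]]
contact_force: [0.3, 0.6, -2.7]
finger_gap: 0.214
```

>>> send_rows(motion=[0,0,0,0,0,0,0.1,0,0,0,0,0,0,0.1,0,0,0,0,0,0,0.1])

```text
clock: 7.45
eef_pos: [581.3, 240.9, 206.7]
tool_rot: [[0.0, 1.0, 0.003], [1.0, -0.0, 0.001], [0.001, 0.003, -1.0]]
contact_force: [-1.0, 0.5, -2.4]
finger_gap: 0.211
```

Run:
```python
from plant import get_obs, eyes, r, recognise
import cv2,pickle
from h import *
o=get_obs(); print(o['clock'],o['eef_pos'],o['contact_force'],o['ft_torque'],o['finger_gap'])
d=eyes.get_image('wrist'); pickle.dump(d,open('w5.pkl','wb'))
I=d["image"][:,:,::-1]
cv2.imwrite("pics/w5.png",cv2.resize(I[130:310,240:400],None,fx=5,fy=5,interpolation=cv2.INTER_CUBIC)[:,:][:900:][:600])
for n in('scene','side'):
    e=eyes.get_image(n);pickle.dump(e,open(n+'5.pkl','wb'))
    u,v=(410,265) if n=='scene' else (277,190)
    cv2.imwrite(f"pics/{n}5.png",cv2.resize(e['image'][v-50:v+50,u-60:u+60,::-1],None,fx=6,fy=6,interpolation=cv2.INTER_CUBIC))
```

```text
7.45 [581.27769442 240.88409257 206.72565285] [-0.96342662  0.47960042 -2.39434075] [-0.02703879  0.02096928  0.00183697] 0.21149426366190016
```

View pics/w5.png

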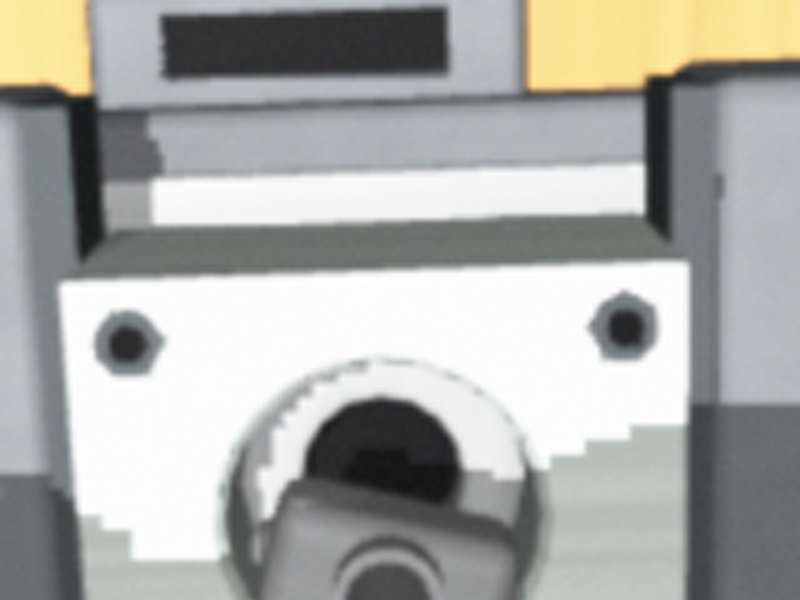

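View pics/scene5.png

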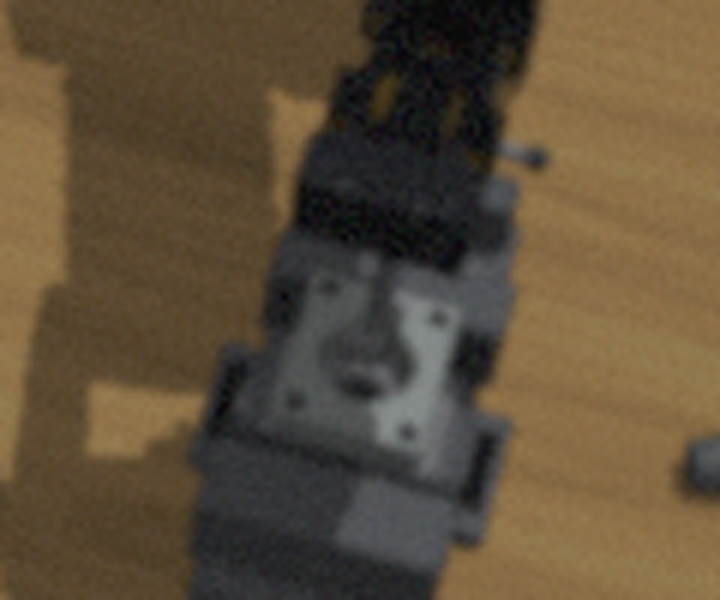

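View pics/side5.png

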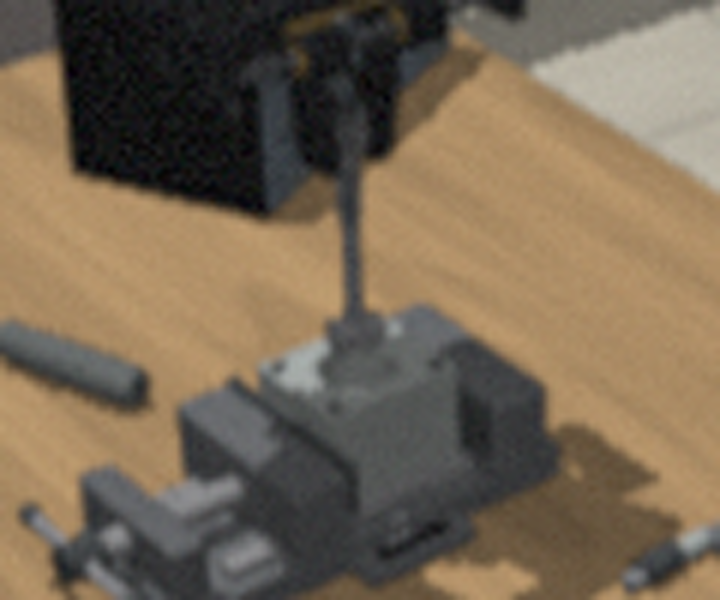

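Run:
```python
import pickle,cv2
d=pickle.load(open('w5.pkl','rb'))
c=d['image'][190:290,260:380,::-1]; cv2.imwrite('pics/c5.png',cv2.resize(c,None,fx=6,fy=6,interpolation=cv2.INTER_CUBIC))
```

```text
(no output)
```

View pics/c5.png

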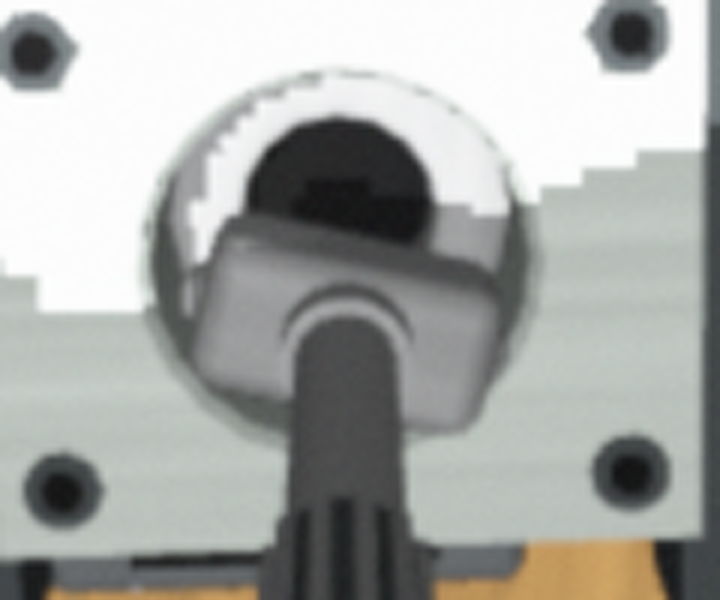

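Run:
```python
import pickle
from h import *
np.set_printoptions(precision=2,suppress=True)
d=pickle.load(open('w5.pkl','rb'))
print(d['xyz'],d['rotation'][2])
print('bore',plane(d,(317,233.5),86))
print('holes',np.mean([plane(d,(260+x/6,190+y/6),86) for x,y in [(33,52),(632,33),(630,472),(63,490)]],0))
print('handle base',plane(d,(260+348/6,190+(290+85)/6),206.7-107+16),'neckring', plane(d,(260+348/6,190+(284+62)/6),206.7-107+16))
```

```text
[580.58 312.24 352.46] [ 0.    0.28 -0.96]
bore [580.99 240.78  86.  ]
holes [580.71 240.07  86.  ]
handle base [581.52 237.08 115.7 ] neckring [581.52 240.08 115.7 ]
```

>>> send_rows(motion=[0,0,0.006,0,0,0,0.1,0,0,0.012,0,0,0,0.1,0,0,0.018,0,0,0,0.1,0,0,0.024,0,0,0,0.1,0,0,0.028,0,0,0,0.1])

```text
clock: 8.1
eef_pos: [580.5, 241.0, 176.1]
tool_rot: [[-0.0, 1.0, -0.001], [1.0, 0.0, -0.0], [-0.0, -0.001, -1.0]]
contact_force: [0.5, -0.3, -2.8]
finger_gap: 0.21
```

>>> send_rows(motion=[0,0,0,0,0,0,0.1,0,0,0,0,0,0,0.1])

```text
clock: 8.3
eef_pos: [580.7, 241.0, 177.1]
tool_rot: [[-0.0, 1.0, 0.0], [1.0, 0.0, 0.0], [0.0, 0.0, -1.0]]
contact_force: [-0.1, -0.4, -2.2]
finger_gap: 0.209
```

>>> send_rows(motion=[0,0,0.001,0,0,0,0.1,0,0,0.002,0,0,0,0.1,0,0,0.002,0,0,0,0.1])

```text
clock: 8.6
eef_pos: [580.6, 241.0, 175.0]
tool_rot: [[0.0, 1.0, -0.0], [1.0, -0.0, -0.0], [-0.0, -0.0, -1.0]]
contact_force: [-0.1, -0.3, -3.4]
finger_gap: 0.207
```

>>> send_rows(motion=[0,0,0.001,0,0,0,0.1,0,0,0.002,0,0,0,0.1,0,0,0.002,0,0,0,0.1])

```text
clock: 8.9
eef_pos: [580.6, 241.0, 172.8]
tool_rot: [[-0.0, 1.0, -0.0], [1.0, 0.0, -0.0], [-0.0, -0.0, -1.0]]
contact_force: [0.3, 0.0, -2.0]
finger_gap: 0.21
```

>>> send_rows(motion=[0,0,0.001,0,0,0,0.1,0,0,0.0015,0,0,0,0.1,0,0,0.0015,0,0,0,0.1])

```text
clock: 9.2
eef_pos: [580.7, 241.0, 171.4]
tool_rot: [[-0.0, 1.0, -0.0], [1.0, 0.0, -0.0], [-0.0, -0.0, -1.0]]
contact_force: [-0.4, 0.1, -3.1]
finger_gap: 0.208
```

>>> send_rows(motion=[0,0,0.001,0,0,0,0.1,0,0,0.0015,0,0,0,0.1,0,0,0.0015,0,0,0,0.1])

```text
clock: 9.5
eef_pos: [580.6, 241.0, 170.0]
tool_rot: [[-0.0, 1.0, -0.0], [1.0, 0.0, -0.0], [-0.0, -0.0, -1.0]]
contact_force: [0.1, -1.1, -2.9]
finger_gap: 0.21
```

>>> send_rows(motion=[0,0,0.001,0,0,0,0.1,0,0,0.0015,0,0,0,0.1,0,0,0.0015,0,0,0,0.1])

```text
clock: 9.8
eef_pos: [580.6, 241.0, 168.4]
tool_rot: [[0.0, 1.0, -0.0], [1.0, -0.0, -0.0], [-0.0, -0.0, -1.0]]
contact_force: [-0.2, -0.5, -2.6]
finger_gap: 0.207
```

>>> send_rows(motion=[0,0,0.001,0,0,0,0.1,0,0,0.001,0,0,0,0.1])

```text
clock: 10.0
eef_pos: [580.9, 241.1, 168.1]
tool_rot: [[-0.0, 1.0, 0.001], [1.0, 0.0, 0.0], [0.0, 0.001, -1.0]]
contact_force: [-0.2, -0.5, 1.2]
finger_gap: 0.205
```

>>> send_rows(motion=[0,0,0.001,0,0,0,0.1,0,0,0.001,0,0,0,0.1])

```text
clock: 10.2
eef_pos: [581.2, 241.2, 168.0]
tool_rot: [[-0.0, 1.0, 0.003], [1.0, 0.0, 0.001], [0.001, 0.003, -1.0]]
contact_force: [-0.7, -0.5, 6.8]
finger_gap: 0.214
```

>>> send_rows(motion=[0,0,0.0005,0,0,0,0.1,0,0,0.0005,0,0,0,0.1,0,0,0.0005,0,0,0,0.1])

```text
clock: 10.5
eef_pos: [581.3, 241.2, 167.9]
tool_rot: [[-0.0, 1.0, 0.003], [1.0, 0.0, 0.001], [0.001, 0.003, -1.0]]
contact_force: [-1.1, 0.4, 9.2]
finger_gap: 0.208
```

Run:
```python
from plant import get_obs
o=get_obs(); print(o['clock'],o['eef_pos'],o['contact_force'],o['ft_torque'],o['finger_gap'],o['joint_positions'])
```

```text
10.5 [581.33752184 241.22829048 167.90687331] [-1.10681707  0.42578165  9.18441739] [ 0.0276141   0.2821708  -0.00820239] 0.20849503751977805 [2.05494842e-01 5.71671565e-01 1.17814892e+00 1.22065700e-04
 1.38823275e+00 2.05366904e-01]
```

>>> send_rows(motion=[0,0,0,0,0,-3,0.1,0,0,0,0,0,-7,0.1,0,0,0,0,0,-11,0.1,0,0,0,0,0,-15,0.1,0,0,0,0,0,-15,0.1])

```text
clock: 11.0
eef_pos: [581.3, 241.2, 167.9]
tool_rot: [[-0.261, 0.965, 0.003], [0.965, 0.261, 0.001], [-0.0, 0.004, -1.0]]
contact_force: [-2.2, -0.3, 8.6]
finger_gap: 0.21
```

Run:
```python
from plant import get_obs, eyes
import cv2
o=get_obs(); print(o['clock'],o['eef_pos'],o['contact_force'],o['ft_torque'],o['finger_gap'],o['joint_positions'])
d=eyes.get_image('wrist')
c=d['image'][190:400,230:400,::-1]; cv2.imwrite('pics/c6.png',cv2.resize(c,None,fx=2.8,fy=2.8,interpolation=cv2.INTER_CUBIC))
```

```text
11.0 [581.32386387 241.1662506  167.93758393] [-2.16546939 -0.30831749  8.63900408] [0.01663277 0.22546057 0.046902  ] 0.2099630150714238 [ 2.05448035e-01  5.71589919e-01  1.17820921e+00  4.11393498e-06
  1.38824670e+00 -5.84139134e-02]
```

View pics/c6.png

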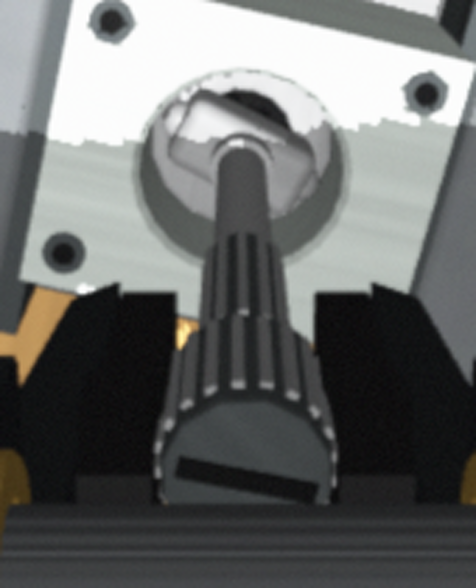

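In the image the head has kept its angle to the housing (about 12°) while the knob's slot turned with the jaws, so the lock is turning. I'll continue the turn.

>>> send_rows(motion=[0,0,0,0,0,-6,0.1,0,0,0,0,0,-12,0.1,0,0,0,0,0,-18,0.1,0,0,0,0,0,-24,0.1,0,0,0,0,0,-28,0.1])

```text
clock: 11.55
eef_pos: [581.4, 241.2, 167.9]
tool_rot: [[-0.685, 0.729, 0.004], [0.729, 0.685, 0.001], [-0.002, 0.003, -1.0]]
contact_force: [-1.2, -0.5, 9.5]
finger_gap: 0.207
```

>>> send_rows(motion=[0,0,0,0,0,-6,0.1,0,0,0,0,0,-12,0.1,0,0,0,0,0,-18,0.1,0,0,0,0,0,-22,0.1,0,0,0,0,0,-22,0.1])

```text
clock: 12.05
eef_pos: [581.4, 241.2, 167.9]
tool_rot: [[-0.907, 0.421, 0.004], [0.421, 0.907, 0.001], [-0.003, 0.002, -1.0]]
contact_force: [-0.1, 0.5, 9.6]
finger_gap: 0.212
```

Run:
```python
from plant import get_obs, eyes
import cv2
o=get_obs(); print(o['clock'],o['eef_pos'],o['contact_force'],o['ft_torque'],o['finger_gap'],o['joint_positions'])
d=eyes.get_image('wrist')
c=d['image'][190:400,230:400,::-1]; cv2.imwrite('pics/c7.png',cv2.resize(c,None,fx=2.8,fy=2.8,interpolation=cv2.INTER_CUBIC))
```

```text
12.05 [581.37112137 241.15295261 167.94866635] [-0.07458553  0.51626729  9.62906745] [-0.06065258  0.20400439  0.01137638] 0.21167498948240163 [ 2.05449180e-01  5.71590452e-01  1.17817472e+00 -9.09089250e-05
  1.38812918e+00 -9.31140678e-01]
```

View pics/c7.png

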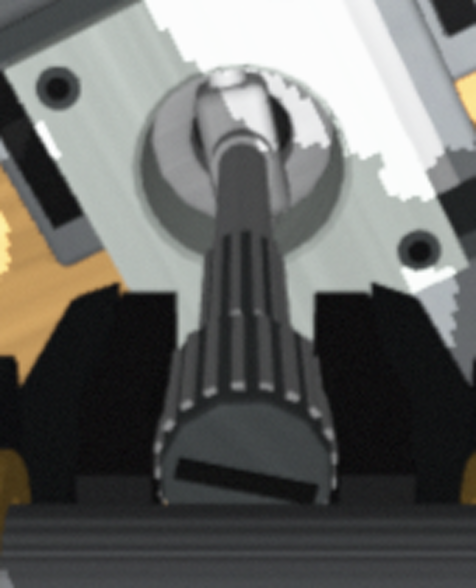

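>>> send_rows(motion=[0,0,0,0,0,5,0.1,0,0,0,0,0,11,0.1,0,0,0,0,0,17,0.1,0,0,0,0,0,23,0.1,0,0,0,0,0,29,0.1])

```text
clock: 12.6
eef_pos: [581.3, 241.1, 167.9]
tool_rot: [[-0.584, 0.811, 0.003], [0.811, 0.584, 0.001], [-0.002, 0.003, -1.0]]
contact_force: [-1.5, -1.2, 8.8]
finger_gap: 0.211
```

>>> send_rows(motion=[0,0,0,0,0,6,0.1,0,0,0,0,0,12,0.1,0,0,0,0,0,18,0.1,0,0,0,0,0,24,0.1,0,0,0,0,0,28,0.1])

```text
clock: 13.1
eef_pos: [581.3, 241.2, 167.9]
tool_rot: [[-0.135, 0.991, 0.003], [0.991, 0.135, 0.001], [0.0, 0.003, -1.0]]
contact_force: [-1.1, -0.3, 9.4]
finger_gap: 0.21
```

>>> send_rows(motion=[0,0,0,0,0,4,0.1,0,0,0,0,0,8,0.1,0,0,0,0,0,12,0.1,0,0,0,0,0,15,0.1,0,0,0,0,0,15,0.1])

```text
clock: 13.6
eef_pos: [581.3, 241.2, 167.9]
tool_rot: [[0.123, 0.992, 0.004], [0.992, -0.123, 0.001], [0.001, 0.003, -1.0]]
contact_force: [-1.3, 0.7, 8.6]
finger_gap: 0.214
```

Run:
```python
from plant import get_obs, eyes
import cv2
o=get_obs(); print(o['clock'],o['eef_pos'],o['tool_rot'],o['contact_force'],o['ft_torque'],o['finger_gap'],o['joint_positions'])
d=eyes.get_image('wrist')
c=d['image'][190:400,230:400,::-1]; cv2.imwrite('pics/c8.png',cv2.resize(c,None,fx=2.8,fy=2.8,interpolation=cv2.INTER_CUBIC))
```

```text
13.6 [581.34845907 241.24047569 167.93506944] [[ 1.23304189e-01  9.92362621e-01  3.53625090e-03]
 [ 9.92368064e-01 -1.23307985e-01  8.75360747e-04]
 [ 1.30472326e-03  3.40132681e-03 -9.99993364e-01]] [-1.3440948   0.70711039  8.55033801] [ 0.04148239  0.23912804 -0.01697288] 0.21390634178889223 [2.05504340e-01 5.71629633e-01 1.17814215e+00 1.37619322e-04
 1.38818040e+00 3.29100716e-01]
```

View pics/c8.png

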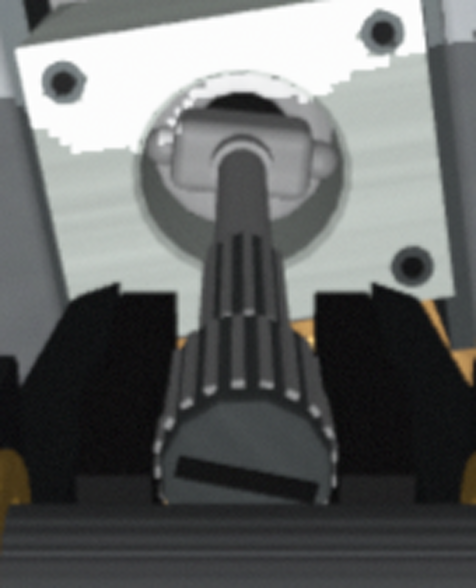

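>>> send_rows(motion=[0,0,-0.0005,0,0,0,0.1,0,0,-0.001,0,0,0,0.1,0,0,-0.0015,0,0,0,0.1,0,0,-0.0015,0,0,0,0.1])

```text
clock: 14.05
eef_pos: [580.9, 241.1, 168.0]
tool_rot: [[0.122, 0.993, 0.001], [0.993, -0.122, 0.0], [0.0, 0.001, -1.0]]
contact_force: [0.1, -0.1, 5.0]
finger_gap: 0.206
```

>>> send_rows(motion=[0,0,-0.0005,0,0,0,0.1,0,0,-0.001,0,0,0,0.1,0,0,-0.0015,0,0,0,0.1,0,0,-0.002,0,0,0,0.1])

```text
clock: 14.45
eef_pos: [580.4, 240.9, 168.7]
tool_rot: [[0.122, 0.993, -0.002], [0.993, -0.122, -0.0], [-0.001, -0.002, -1.0]]
contact_force: [-0.2, 0.3, -3.6]
finger_gap: 0.212
```

>>> send_rows(motion=[0,0,-0.001,0,0,0,0.1,0,0,-0.002,0,0,0,0.1,0,0,-0.003,0,0,0,0.1,0,0,-0.004,0,0,0,0.1,0,0,-0.005,0,0,0,0.1])

```text
clock: 14.95
eef_pos: [580.6, 241.0, 174.6]
tool_rot: [[0.122, 0.993, -0.0], [0.993, -0.122, 0.0], [-0.0, -0.0, -1.0]]
contact_force: [-0.2, -0.8, -3.3]
finger_gap: 0.21
```

>>> send_rows(motion=[0,0,-0.002,0,0,0,0.1,0,0,-0.004,0,0,0,0.1,0,0,-0.006,0,0,0,0.1,0,0,-0.008,0,0,0,0.1,0,0,-0.01,0,0,0,0.1])

```text
clock: 15.45
eef_pos: [580.7, 241.0, 184.8]
tool_rot: [[0.122, 0.993, 0.0], [0.993, -0.122, -0.0], [-0.0, 0.0, -1.0]]
contact_force: [-0.2, 0.8, -2.4]
finger_gap: 0.214
```

>>> send_rows(motion=[0,0,-0.002,0,0,0,0.1,0,0,-0.004,0,0,0,0.1,0,0,-0.006,0,0,0,0.1,0,0,-0.008,0,0,0,0.1,0,0,-0.01,0,0,0,0.1])

```text
clock: 15.95
eef_pos: [580.7, 241.0, 194.7]
tool_rot: [[0.122, 0.993, 0.0], [0.993, -0.122, 0.0], [0.0, 0.0, -1.0]]
contact_force: [0.6, -0.3, -2.5]
finger_gap: 0.213
```

>>> send_rows(motion=[0,0,-0.003,0,0,0,0.1,0,0,-0.008,0,0,0,0.1,0,0,-0.015,0,0,0,0.1,0,0,-0.025,0,0,0,0.1,0,0,-0.035,0,0,0,0.1])

```text
clock: 16.45
eef_pos: [580.7, 241.0, 230.7]
tool_rot: [[0.122, 0.993, 0.0], [0.993, -0.122, 0.0], [0.0, 0.0, -1.0]]
contact_force: [0.7, 0.5, -2.2]
finger_gap: 0.209
```

>>> send_rows(motion=[0,0,-0.03,0,0,0,0.1,0,0,-0.06,0,0,0,0.1,0,0,-0.065,0,0,0,0.1,0,0,-0.065,0,0,0,0.1,0,0,-0.065,0,0,0,0.1])

```text
clock: 16.95
eef_pos: [580.3, 240.9, 292.9]
tool_rot: [[0.122, 0.993, -0.003], [0.993, -0.122, -0.001], [-0.001, -0.003, -1.0]]
contact_force: [-0.4, 0.1, -2.6]
finger_gap: 0.207
```

Run:
```python
from plant import get_obs, eyes
import cv2,pickle
o=get_obs(); print(o['clock'],o['eef_pos'],o['tool_rot'],o['contact_force'],o['ft_torque'],o['finger_gap'],o['joint_positions'])
d=eyes.get_image('wrist');pickle.dump(d,open('w9.pkl','wb'))
c=d['image'][200:400,220:400,::-1]; cv2.imwrite('pics/c9.png',cv2.resize(c,None,fx=3,fy=3,interpolation=cv2.INTER_CUBIC))
```

```text
16.95 [580.29242938 240.90401226 292.91553812] [[ 1.21894727e-01  9.92539584e-01 -2.61728378e-03]
 [ 9.92542647e-01 -1.21896586e-01 -5.62546286e-04]
 [-8.77387415e-04 -2.52919435e-03 -9.99996417e-01]] [-0.43782071  0.08711905 -2.61124043] [0.03401943 0.04237156 0.02638395] 0.20656519530544376 [ 2.05381522e-01  4.99010853e-01  9.47491970e-01 -1.70903354e-05
  1.69776684e+00  3.27579159e-01]
```

View pics/c9.png

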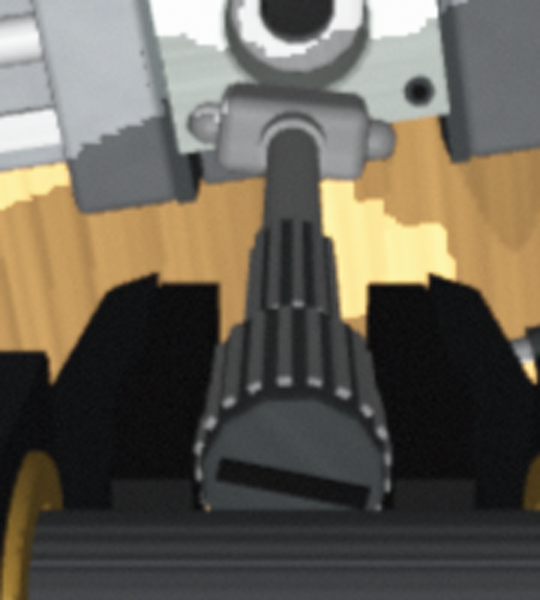

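Run:
```python
import pickle
from h import *
np.set_printoptions(precision=2,suppress=True)
d=pickle.load(open('w9.pkl','rb'))
a=plane(d,(220+187/3,200+120/3),194);b=plane(d,(220+396/3,200+140/3),194);print(a,b,np.linalg.norm(a-b),(a+b)/2)
d=pickle.load(open('w1.pkl','rb'))
for y in (198,203,208): print(plane(d,(255+295/5,170+y/5),40))
for p in [(221,43),(337,20),(373,258),(275,274)]: print(plane(d,p,40))
```

```text
[558.77 245.02 194.  ] [600.36 235.64 194.  ] 42.640621123977596 [579.57 240.33 194.  ]
[ 569.04 -268.77   40.  ]
[ 569.04 -269.62   40.  ]
[ 569.04 -270.48   40.  ]
[ 499.14 -140.98   40.  ]
[ 586.33 -125.28   40.  ]
[ 620.16 -311.47   40.  ]
[ 534.76 -326.33   40.  ]
```

>>> send_rows(motion=[-0.02,0.002,0,0,0,0,0.1,-0.06,0.006,0,0,0,0,0.1,-0.105,0.0105,0,0,0,0,0.1,-0.15,0.015,0,0,0,0,0.1,-0.195,0.0195,0,0,0,0,0.1])

```text
clock: 17.5
eef_pos: [575.6, 43.5, 293.2]
tool_rot: [[0.122, 0.993, -0.002], [0.993, -0.122, 0.0], [-0.0, -0.002, -1.0]]
contact_force: [0.1, -0.5, -2.1]
finger_gap: 0.209
```

>>> send_rows(motion=[-0.045,0.0045,0,0,0,0,0.1,-0.09,0.009,0,0,0,0,0.1,-0.135,0.0135,0,0,0,0,0.1,-0.18,0.018,0,0,0,0,0.1,-0.22,0.022,0,0,0,0,0.1])

```text
clock: 18.0
eef_pos: [570.7, -178.1, 293.1]
tool_rot: [[0.123, 0.992, -0.002], [0.992, -0.123, 0.001], [0.001, -0.002, -1.0]]
contact_force: [0.5, 0.6, -2.2]
finger_gap: 0.209
```

>>> send_rows(motion=[-0.035,0.003,0,0,0,0,0.1,-0.065,0.006,0,0,0,0,0.1,-0.085,0.008,0,0,0,0,0.1,-0.0948,0.0097,0,0,0,0,0.1,-0.0948,0.0097,0,0,0,0,0.1])

```text
clock: 18.5
eef_pos: [569.4, -271.7, 293.8]
tool_rot: [[0.123, 0.992, -0.001], [0.992, -0.123, 0.001], [0.001, -0.001, -1.0]]
contact_force: [0.2, 1.6, -3.1]
finger_gap: 0.21
```

>>> send_rows(motion=[0,0,0,0,0,0,0.1,0,0,0,0,0,0,0.1,0,0,0,0,0,0,0.1])

```text
clock: 18.8
eef_pos: [569.6, -270.2, 294.8]
tool_rot: [[0.121, 0.993, 0.0], [0.993, -0.121, -0.0], [-0.0, 0.0, -1.0]]
contact_force: [-1.0, 0.7, -3.3]
finger_gap: 0.213
```

Run:
```python
from plant import get_obs, eyes
import cv2,pickle
o=get_obs(); print(o['clock'],o['eef_pos'],o['contact_force'],o['finger_gap'])
d=eyes.get_image('wrist');pickle.dump(d,open('w10.pkl','wb'))
cv2.imwrite('pics/w10.png',d['image'][:,:,::-1])
c=d['image'][150:270,250:390,::-1]; cv2.imwrite('pics/c10.png',cv2.resize(c,None,fx=5,fy=5,interpolation=cv2.INTER_CUBIC))
```

```text
18.8 [ 569.58251331 -270.16066965  294.81834899] [-1.02874429  0.74762158 -3.32338145] 0.21263084845891983
```

View pics/c10.png

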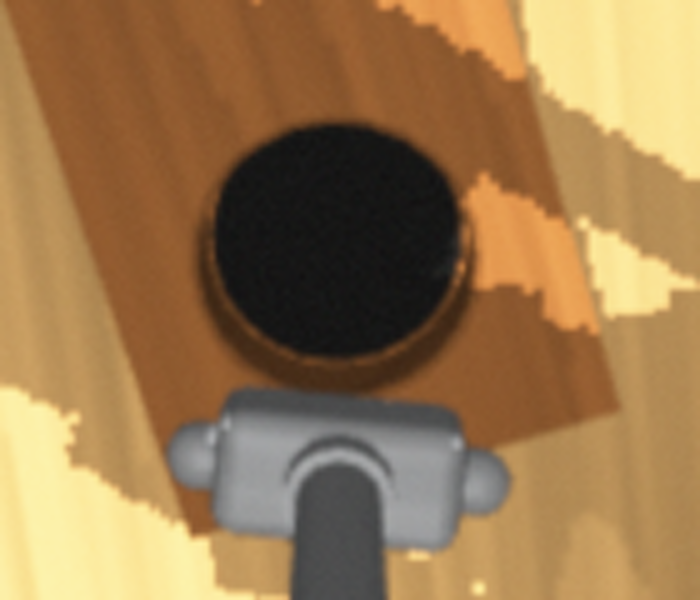

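View pics/w10.png

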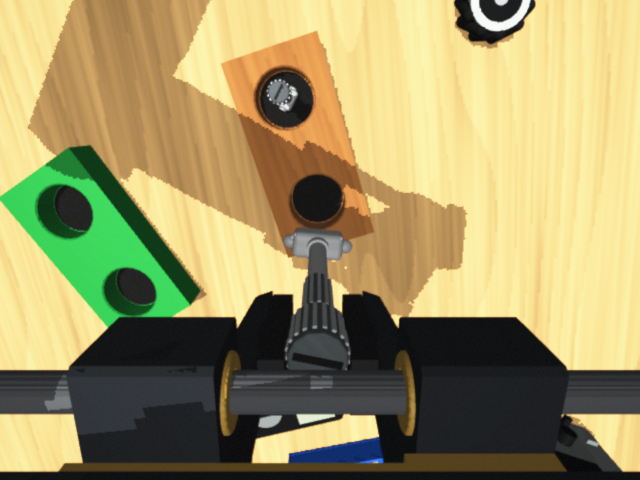

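Run:
```python
import pickle
from h import *
np.set_printoptions(precision=2,suppress=True)
d=pickle.load(open('w10.pkl','rb'))
print('rim',plane(d,(250+337/5,150+257/5),40),'floor',plane(d,(250+338/5,150+240/5),12))
a=plane(d,(250+168/5,150+455/5),195.8);b=plane(d,(250+511/5,150+483/5),195.8);print(np.linalg.norm(a-b),(a+b)/2)
```

```text
rim [ 568.86 -274.2    40.  ] floor [ 568.87 -275.93   12.  ]
41.968363399120065 [ 569.54 -271.07  195.8 ]
```

>>> send_rows(motion=[-0.002,0,0.02,0,0,0,0.1,-0.002,0,0.06,0,0,0,0.1,-0.002,0,0.1,0,0,0,0.1,-0.002,0,0.115,0,0,0,0.1,-0.002,0,0.12,0,0,0,0.1])

```text
clock: 19.35
eef_pos: [568.6, -272.4, 172.6]
tool_rot: [[0.121, 0.993, -0.003], [0.993, -0.121, 0.002], [0.002, -0.003, -1.0]]
contact_force: [-0.0, 0.8, -1.6]
finger_gap: 0.209
```

>>> send_rows(motion=[0,0,0,0,0,0,0.1,0,0,0,0,0,0,0.1,0,0,0,0,0,0,0.1])

```text
clock: 19.65
eef_pos: [569.6, -273.4, 176.0]
tool_rot: [[0.122, 0.993, 0.002], [0.993, -0.122, -0.002], [-0.001, 0.002, -1.0]]
contact_force: [0.2, -0.8, -2.1]
finger_gap: 0.207
```

Run:
```python
from plant import get_obs, eyes
import cv2,pickle
o=get_obs(); print(o['clock'],o['eef_pos'],o['contact_force'],o['finger_gap'])
d=eyes.get_image('wrist')
c=d['image'][180:300,250:390,::-1]; cv2.imwrite('pics/c11.png',cv2.resize(c,None,fx=5,fy=5,interpolation=cv2.INTER_CUBIC))
```

```text
19.65 [ 569.57926689 -273.44309743  175.99918641] [ 0.18919096 -0.78967065 -2.1167927 ] 0.2074191978574491
```

View pics/c11.png

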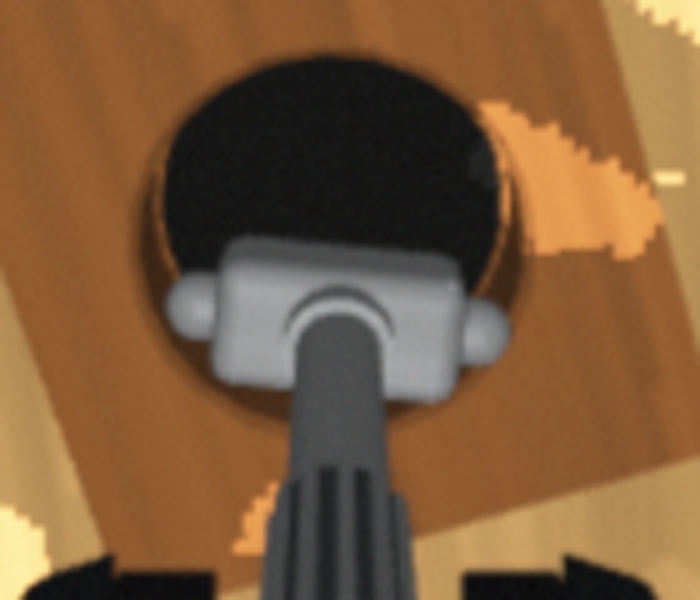

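>>> send_rows(motion=[0,-0.001,0.01,0,0,0,0.1,0,-0.001,0.02,0,0,0,0.1,0,-0.001,0.03,0,0,0,0.1,0,-0.001,0.04,0,0,0,0.1,0,-0.001,0.048,0,0,0,0.1])

```text
clock: 20.2
eef_pos: [567.9, -273.0, 125.2]
tool_rot: [[0.122, 0.993, -0.001], [0.993, -0.122, 0.001], [0.001, -0.001, -1.0]]
contact_force: [0.2, 0.1, -3.0]
finger_gap: 0.21
```

>>> send_rows(motion=[0,0,0.001,0,0,0,0.1,0,0,0.003,0,0,0,0.1,0,0,0.004,0,0,0,0.1,0,0,0.004,0,0,0,0.1])

```text
clock: 20.6
eef_pos: [568.2, -273.2, 122.8]
tool_rot: [[0.122, 0.993, 0.0], [0.993, -0.122, -0.0], [-0.0, 0.0, -1.0]]
contact_force: [0.1, -0.3, -2.6]
finger_gap: 0.207
```

>>> send_rows(motion=[0,0,0.001,0,0,0,0.1,0,0,0.002,0,0,0,0.1,0,0,0.0025,0,0,0,0.1,0,0,0.0025,0,0,0,0.1])

```text
clock: 21.0
eef_pos: [568.1, -273.1, 120.0]
tool_rot: [[0.122, 0.993, -0.0], [0.993, -0.122, 0.0], [0.0, -0.0, -1.0]]
contact_force: [-0.3, 0.6, -2.4]
finger_gap: 0.211
```

>>> send_rows(motion=[0,0,0.0005,0,0,0,0.1,0,0,0.001,0,0,0,0.1,0,0,0.001,0,0,0,0.1])

```text
clock: 21.3
eef_pos: [568.2, -273.2, 119.2]
tool_rot: [[0.122, 0.993, 0.0], [0.993, -0.122, -0.0], [-0.0, 0.0, -1.0]]
contact_force: [0.1, 0.5, -1.1]
finger_gap: 0.209
```

>>> send_rows(motion=[0,0,0.0005,0,0,0,0.1,0,0,0.0005,0,0,0,0.1,0,0,0.0005,0,0,0,0.1])

```text
clock: 21.6
eef_pos: [568.4, -273.3, 119.2]
tool_rot: [[0.122, 0.993, 0.001], [0.993, -0.122, -0.001], [-0.001, 0.001, -1.0]]
contact_force: [-1.2, 0.1, 5.9]
finger_gap: 0.209
```

>>> send_rows(motion=[0,0,0,0,0,0,0.25,0,0,0,0,0,0,0.35,0,0,0,0,0,0,0.5,0,0,0,0,0,0,0.6,0,0,0,0,0,0,0.6])

```text
clock: 22.1
eef_pos: [568.1, -273.1, 118.3]
tool_rot: [[0.122, 0.993, -0.0], [0.993, -0.122, 0.0], [0.0, -0.0, -1.0]]
contact_force: [-0.4, 0.5, 0.6]
finger_gap: 0.587
```

Run:
```python
from plant import get_obs, eyes
import cv2,pickle
o=get_obs(); print(o['clock'],o['eef_pos'],o['contact_force'],o['finger_gap'])
d=eyes.get_image('wrist')
cv2.imwrite('pics/w12.png',d['image'][:,:,::-1])
```

```text
22.1 [ 568.08519998 -273.05874906  118.34730155] [-0.38093894  0.51077962  0.58343929] 0.5867911417018733
```

View pics/w12.png

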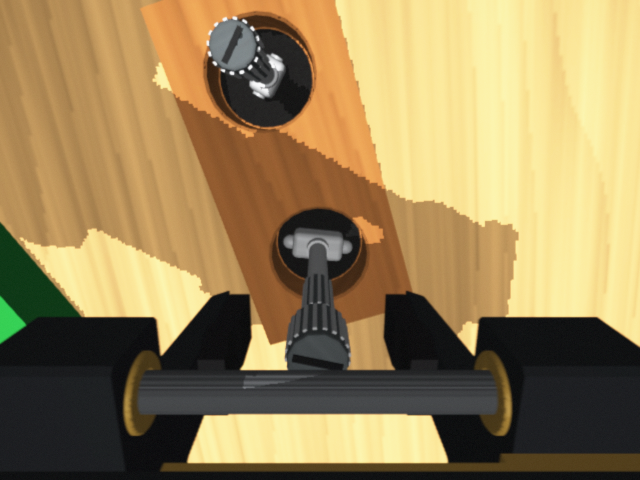

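The gauge is released. It stands upright in well_a with its head at (318,243), plungers out and the knob at (318,345) free of the fingers. I'll retreat straight up.

>>> send_rows(motion=[0,0,-0.01,0,0,0,0.6,0,0,-0.04,0,0,0,0.6,0,0,-0.08,0,0,0,0.6,0,0,-0.12,0,0,0,0.6,0,0,-0.12,0,0,0,0.6])

```text
clock: 22.65
eef_pos: [569.5, -273.9, 245.3]
tool_rot: [[0.122, 0.993, 0.009], [0.993, -0.122, -0.007], [-0.006, 0.01, -1.0]]
contact_force: [0.2, 0.1, 0.1]
finger_gap: 0.603
```

>>> send_rows(motion=[0,0,0,0,0,0,0.6,0,0,0,0,0,0,0.6,0,0,0,0,0,0,0.6,0,0,0,0,0,0,0.6])

```text
clock: 23.05
eef_pos: [567.9, -273.0, 237.5]
tool_rot: [[0.122, 0.993, -0.002], [0.993, -0.122, 0.001], [0.001, -0.002, -1.0]]
contact_force: [0.0, -0.4, 0.3]
finger_gap: 0.595
```

Run:
```python
from plant import get_obs, eyes
import cv2,pickle
from h import *
o=get_obs(); print(o['clock'],o['eef_pos'],o['contact_force'],o['finger_gap'])
d=eyes.get_image('wrist');pickle.dump(d,open('w13.pkl','wb'))
c=d['image'][170:290,250:390,::-1]; cv2.imwrite('pics/c13.png',cv2.resize(c,None,fx=5,fy=5,interpolation=cv2.INTER_CUBIC))
d=eyes.get_image('side'); cv2.imwrite('pics/side13.png',d['image'][:,:,::-1])
```

```text
23.05 [ 567.94287098 -272.97318994  237.52189972] [ 0.0474945  -0.44163965  0.34107154] 0.5951645848174508
```

View pics/c13.png

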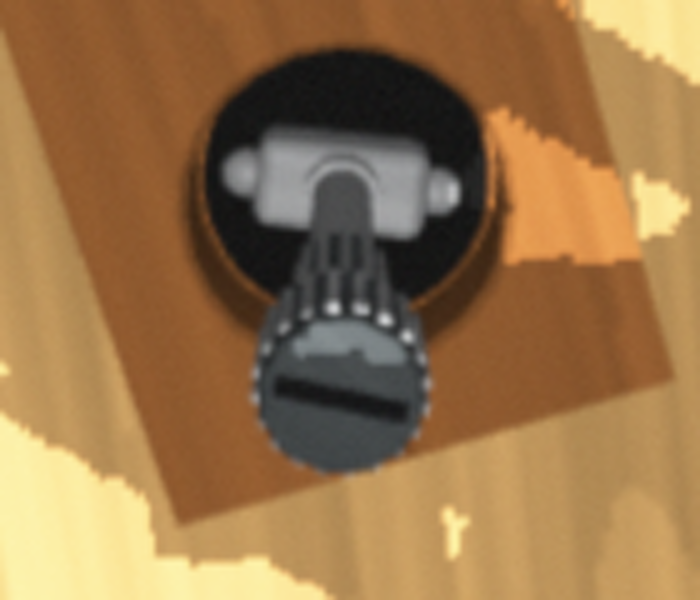

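View pics/side13.png

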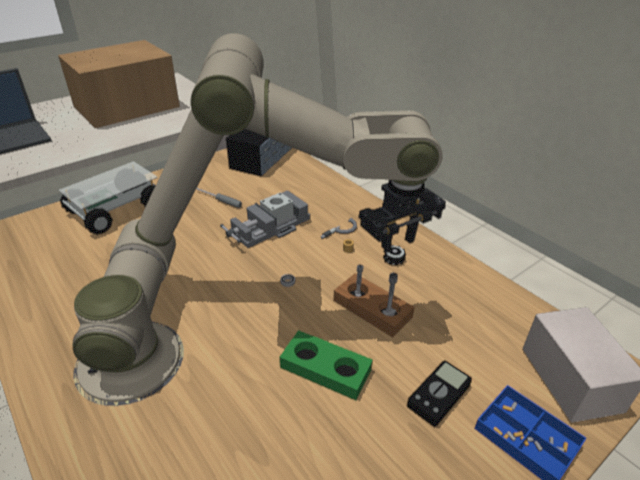

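Run:
```python
from h import *
import pickle
d=pickle.load(open('w13.pkl','rb'))
a=plane(d,(250+221/5,170+172/5),20);b=plane(d,(250+461/5,170+192/5),20);print(np.linalg.norm(a-b),(a+b)/2)
from plant import r
print(r.finish_job())
```

```text
42.47782131746611 [ 567.86453964 -274.30410543   20.        ]
the job is handed in; nothing more can be done
None
```

I gauged the bore and put the larger gauge, locked at about bore size, back upright in its own well (well_a, the -y end). The job was handed in at about 23 s.

- **Seating:** the gauge touched the ring about 25 mm below the mouth of the bore. I held it down with 9 to 10 N measured at the wrist, roughly 12 N on the ring once the gauge's own weight is added.
- **Turning:** I turned the knob about 65° anticlockwise and then 72° clockwise. In the pictures the gauge head stayed still while the knob turned. Afterwards the knob's slot sat about 6 to 7° past its starting line with the head, so it is locked.
- **Drawing out:** the readings showed about 1 N of drag beyond the gauge's weight.
- **Checks:** the distance over the tips, measured from the pictures, was 42.6, 42.0 and 42.5 mm against the 42 mm bore, which agrees within what the images can resolve. In the last pictures the gauge stands upright, clear of the fingers, and the other things visible in the side view look unmoved.
- **Not confirmed:**
  - I centred the gauge in the bore by camera only. It may be up to about 1 mm off, which would change the size by less than 0.05 mm.
  - The bore-finding network was about 27 mm off in the wrist picture, so I used the bore and housing outline I picked out by eye instead.

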